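# Slide box through the gap between the lamp power packs

## Task

Push the flat black slide box along the bench, lengthwise through the narrow gap between the two grey lamp power packs, until it is right through and its leading end rests flat against the low metal stop rail on the other side. Only push it with the fingers: it must stay flat on the bench, never lifted or tipped, and the other small things on the bench are left where they are.

Things in the scene. Friction and masses are not known exactly. Their poses are not given: they have to be found in the camera images.
- slide_box: loose flat closed box of microscope slides, black plastic, plain white sheet on its lid, 0.25 to 0.5 kg, slides with ordinary friction. 90 mm along its own x, 115 mm along its own y (its length), 32 mm high, upright sides. Origin: centre of its underside. Starts on the dock's +y side, up to 0.4 rad askew and 30 mm off the line of the gap
- dock: two grey power packs and a stop rail, all fixed to the bench. Origin: on the bench in the middle of the gap; z up. Each pack is 100 mm along x, 60 mm along y (y = -30 to +30 mm), 45 mm high; the gap is 97 mm wide (x = -48.5 to +48.5 mm) and the passage runs along y. The slide box goes from the +y side towards -y
- stop (a point): middle of the stop rail's face that looks to the gap, 11 mm above the bench, at y = -165 mm in the dock's frame; axes as the dock's. The rail is a fixed steel bar, 120 mm along x, 12 mm thick, 22 mm high. With its end against it the slide box has its origin at the dock's y = -107.5 mm, wholly past the packs
- oil_bottle: bystander: loose small amber bottle with black cap, 30 mm across, 62 mm high, standing beyond the packs beside the stop rail (dock's +x side). Origin: centre of its underside
- eyepiece: bystander: loose dark metal eyepiece standing on end, 34 mm across at the top, 52 mm high, beyond the packs beside the stop rail (dock's -x side). Origin: centre of its underside
- jar: bystander: loose round jar with white lid, 48 mm across, 55 mm high, behind the stop rail. Origin: centre of its underside
- dish: bystander: loose flat round grey dish with lid, 60 mm across, 16 mm high, on the side where the slide box starts, farther out on the dock's +x side. Origin: centre of its underside
There are look-alikes about, which are no part of the job. Several things look just like the slide_box: the one meant starts farthest to the robot's left.

How it is judged:
By the outcome, as a careful person would: the job done as asked, in the order asked, and still so for the second after the job is handed in, with the robot touching nothing.
It also fails if it takes over 72 s, if anything falls off the work surface, if the arm or the gripper's body presses on something with over 40 N, if the wrist force passes 120 N, or if a joint passes its speed limit or range.

## Robot

A 6-joint arm with a two-finger parallel gripper is mounted at the origin on the work surface. World frame = base frame: x ahead of the robot, y to its left, z up, the work surface at z = 0. Lengths are in m, angles in rad, forces in N, time in s.
With the tool pointing down it reaches from about 0.25 to 0.775 m from the base axis. Payload 4 kg.
Tool frame: the origin (TCP) lies midway between the tips of the shut fingers; the grasp point (between the pads) lies 19 mm behind it (robot.tcp_to_grasp is the distance from the TCP to the grasp point, in m); z points along the fingers, x is the direction in which the jaws open and shut, and the axes are right-handed (so a half turn about z gives the same grasp; the last joint's range is limited). The gripper opens to 94 mm and grips with 3 to 60 N. Pads are 16 mm wide; open, the fingers measure 119 mm over their backs; the gripper's body (75 mm by 177 mm) begins 78 mm behind the grasp point.
Start: joints at [-1.445, 0.087, 1.371, -0, 1.684, -0.103], TCP at [0.125, -0.536, 0.206] pointing down, gripper open.
Joint ranges: [-3.1, 3.1], [-0.76, 2.03], [0.27, 2.55], [-1.08, 4.22], [0.17, 2.65], [-2.57, 2.57]. Speed limits (rad/s): [2.79, 2.79, 3.14, 3.14, 3.14, 3.14].

## Interface

Orientations are given as [roll, pitch, yaw] about the fixed x, y, z axes, in that order (R = Rz(yaw) Ry(pitch) Rx(roll)).
In Python, from bench import get_obs, vision, robot gives the robot as it stands.
- The arm moves only by the tool servo_tool, never from a script. Its argument "targets" is text: rows parted by semicolons, each of 7 numbers parted by spaces: the opening, from 0 (shut) to 1 (fully open), then the shift along the tool's x, y, z as a fraction of full scale, then the turn, a rotation vector about the tool's x, y, z as a fraction of full scale. A call has 1 to 12 rows; each row is the pose to reach, as a shift and turn from the pose commanded when the call began, along the tool's axes at that moment, turning the shorter way round; what a row does not reach only later rows make up. Full scale, the value 1, is 0.25 m for a shift and pi rad for a turn. A row lasts 1/12 s, in which the tool goes at most 41.7 mm and 7.16 degrees, less where a joint would pass 70% of its speed; a pose out of reach is approached as far as the arm can. A call with a number of a shift or a turn outside -1 to 1 is refused whole. A call with a gripper value outside its range is refused whole. The fingers move at their own pace and stop on an object; the grip force is fixed at half the most. Time passes only in rows, so rows that repeat a pose let the fingers close. It gives the time, the measured TCP pose, the force and the opening at its end, in the units of the state.
- get_obs(): the state, without advancing time (a new reading comes with each control period).
- vision.snapshot(name): name is "scene" or "top"; returns a dict with "image" (400x640x3 uint8, red, green, blue), "mtx" (3x3 intrinsics, pixels), "k1" (the pictures are not rectified: a ray, as slopes to the right and down, at radius r is drawn at 1 + k1 r^2 times it, then the intrinsics apply), "world_from_camera" (4x4, takes a point from camera to world coordinates). Camera axes: x right, y down, z forward; pixel columns grow to the right and rows downward; lengths in m; the calibration is good to about 2 mm. A picture is of the moment at which its call begins. There is no depth.
- robot.close_job(): hands the job in, once; it reports no verdict.
The state is a dict: "time": time; "joint_positions": joint angles; "qvel": joint speeds; "joint_torque": joint torques, N m; "tool_pos": TCP position; "ee_rot": TCP orientation; "wrist_force": force on the tool from outside, world axes, zero at the start; "wrist_torque": the same for the moment, N m; "width": finger opening in m.
Only numpy, scipy, OpenCV 4.12 (cv2) and the standard library are available. Lean on these libraries where they do the work, as an engineer would, in place of code of your own. Each camera call takes 0.05 s, during which the arm holds its last target.

## Working session

There is one attempt and no reset: what is moved stays moved. The work goes in short steps, Python scripts to look and compute and a tool call to move; the robot and the scene stay as the last step left them, time stands still between calls to the robot, and variables do not carry over. Pictures are saved under pics/ and viewed, and the job is handed in when it is done.

Besides the shell and the picture viewer there is one more tool, called after "Call:" as name(argument=value, ...) on one line, values as JSON. servo_tool: Moves the arm, as the interface text tells. Its arguments: {"type":"object","properties":{"targets":{"type":"string"}},"required":["targets"]}

```bash
ls; mkdir -p pics; python3 - <<'E'
from bench import get_obs, vision, robot
import cv2, numpy as np
o=get_obs(); print(o)
for n in("scene","top"):
    s=vision.snapshot(n); cv2.imwrite(f"pics/{n}0.png",s["image"][:,:,::-1]); np.savez(f"{n}0.npz",**s)
    print(n,s["mtx"],s["k1"],s["world_from_camera"])
E
```

```text
pics
{'time': 0.0, 'joint_positions': array([-1.44512550e+00,  8.79436471e-02,  1.37221166e+00, -2.48370336e-05,
        1.68361669e+00, -1.03074331e-01]), 'qvel': array([ 0.0001602 , -0.00023045, -0.00129716, -0.00025782, -0.0010665 ,
       -0.00063745]), 'joint_torque': array([-2.71804733e-03, -3.40186536e+01, -3.02429867e+01,  7.18024350e-02,
        3.31512862e-02, -1.64763742e-04]), 'tool_pos': array([ 0.12464785, -0.53513123,  0.204332  ]), 'ee_rot': array([-3.14139297e+00,  2.17032094e-03, -1.34205372e+00]), 'wrist_force': array([-0.06271533,  0.09121422, -0.30597615]), 'wrist_torque': array([0.00348946, 0.00375701, 0.06611121]), 'width': 0.0938757327300769}
scene [[373.61210671   0.         318.69691475]
 [  0.         373.61210671 195.5386025 ]
 [  0.           0.           1.        ]] -0.017073999658718097 [[-3.88310293e-01  4.96040668e-01 -7.76632971e-01  1.29588347e+00]
 [ 9.21528196e-01  2.08151461e-01 -3.27809020e-01  4.04352343e-01]
 [-9.49317444e-04 -8.42980797e-01 -5.37942817e-01  5.50136277e-01]
 [ 0.00000000e+00  0.00000000e+00  0.00000000e+00  1.00000000e+00]]
top [[377.2868148    0.         313.11905372]
 [  0.         377.2868148  199.32624184]
 [  0.           0.           1.        ]] -0.0861827067590665 [[-0.00811809 -0.98509861  0.17179881  0.39062722]
 [-0.99966788  0.00379274 -0.02549014  0.09535955]
 [ 0.02445871 -0.17194868 -0.98480223  0.87878437]
 [ 0.          0.          0.          1.        ]]
```

View pics/top0.png

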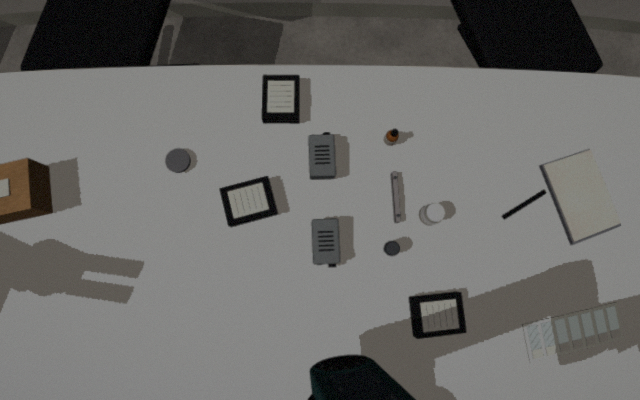

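View pics/scene0.png

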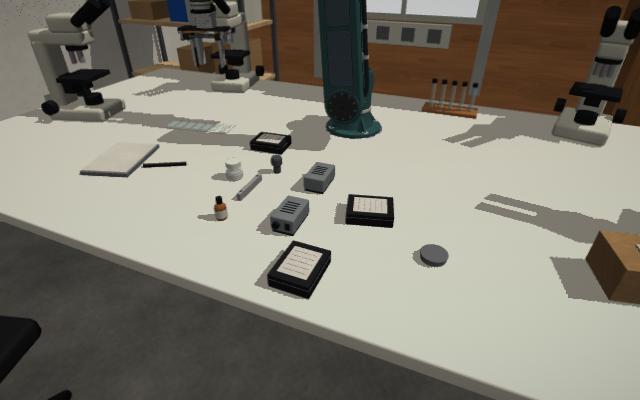

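```bash
cat > h.py <<'E'
import numpy as np, cv2
from bench import get_obs, vision, robot
def und(s,p): return cv2.undistortPoints(np.array(p,float).reshape(-1,1,2),s["mtx"],np.array([float(s["k1"]),0,0,0]))[:,0]
def cast(s,p,z):
    n=und(s,p); T=s["world_from_camera"]; d=np.c_[n,np.ones(len(n))]@T[:3,:3].T; o=T[:3,3]
    return o+d*((z-o[2])/d[:,2])[:,None]
def proj(s,P):
    T=np.linalg.inv(s["world_from_camera"]); P=np.atleast_2d(P)
    return cv2.projectPoints(P.astype(float),cv2.Rodrigues(T[:3,:3])[0],T[:3,3],s["mtx"],np.array([float(s["k1"]),0,0,0]))[0][:,0]
def snap(n,f=None):
    s=vision.snapshot(n)
    if f: cv2.imwrite(f"pics/{f}.png",s["image"][:,:,::-1]); np.savez(f"{f}.npz",**s)
    return s
def load(f): return dict(np.load(f+".npz"))
def crop(s,x0,y0,x1,y1,k,f):
    cv2.imwrite(f"pics/{f}.png",cv2.resize(s["image"][y0:y1,x0:x1,::-1],None,fx=k,fy=k,interpolation=cv2.INTER_CUBIC))
E
python3 - <<'E'
from h import *
s=load("top0"); crop(s,205,120,405,270,4,"crop1")
E
```

```text
(no output)
```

View pics/crop1.png

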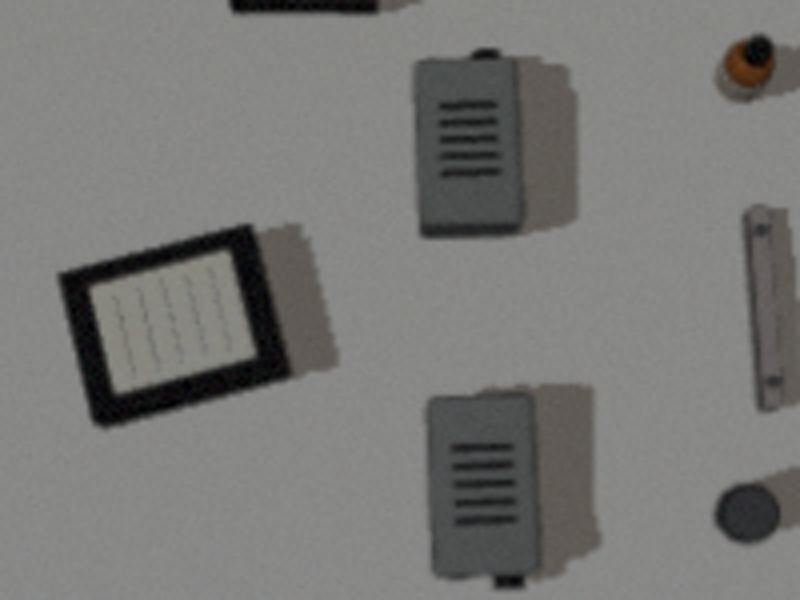

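Slide_box look-alikes: (248,201), (281,99) and (437,314). The one at (248,201) is farthest left in this view, so it has the greatest world y. It also sits in front of the gap on the side with the dish, which fits the description, and the crop confirms it. Next I measure.

```bash
cat >> h.py <<'E'
def rects(s,mask,amin=60):
    cs,_=cv2.findContours(mask.astype(np.uint8),cv2.RETR_EXTERNAL,cv2.CHAIN_APPROX_NONE)
    return [c for c in cs if cv2.contourArea(c)>amin]
E
python3 - <<'E'
from h import *
s=load("top0"); im=s["image"].astype(int)
for p in [(248,201),(228,190),(322,140),(326,223),(397,197),(345,160),(300,200),(278,200)]: print(p,im[p[1],p[0]])
up=4
big=cv2.resize(s["image"],None,fx=up,fy=up,interpolation=cv2.INTER_CUBIC).astype(int)
R,G,B=big[...,0],big[...,1],big[...,2]
def show(mask,z,roi,name,amin=3000):
    m=np.zeros(mask.shape,np.uint8); x0,y0,x1,y1=[v*up for v in roi]; m[y0:y1,x0:x1]=mask[y0:y1,x0:x1]
    m=cv2.morphologyEx(m,cv2.MORPH_OPEN,np.ones((9,9)))
    for c in rects(s,m,amin):
        px=(c[:,0]+0.5)/up-0.5
        W=cast(s,px,z)[:,:2].astype(np.float32)
        r=cv2.minAreaRect(W*1000); print(name,z,np.round(r[0],1),np.round(r[1],1),round(r[2],2),"pxc",px.mean(0).round(0))
show((R<60),0.032,(210,170,290,235),"box")
show((B>R+1)&(R<110),0.045,(300,120,345,275),"packs")
np.save('/tmp/a.npy',0)
for w in cast(s,[(391,136),(392,248),(432,212),(178,160)],0.03): print(w.round(3))
print(cast(s,[(248,201),(281,99),(437,314)],0.032).round(3))
E
```

```text
(248, 201) [131 132 125]
(228, 190) [35 33 33]
(322, 140) [77 80 79]
(326, 223) [80 83 82]
(397, 197) [99 96 93]
(345, 160) [94 92 86]
(300, 200) [134 133 131]
(278, 200) [96 92 85]
box 0.032 [535.3 220.8] [ 92.9 115.4] 15.03 pxc [248. 201.]
[ 0.691 -0.113  0.03 ]
[ 0.426 -0.104  0.03 ]
[ 0.508 -0.201  0.03 ]
[0.633 0.388 0.03 ]
[[ 0.535  0.222  0.032]
 [ 0.783  0.149  0.032]
 [ 0.279 -0.199  0.032]]
```

```bash
python3 - <<'E'
from h import *
s=load("top0"); up=4
g=cv2.medianBlur(s["image"],3); g=cv2.resize(g,None,fx=up,fy=up,interpolation=cv2.INTER_CUBIC).astype(int)
R,B=g[...,0],g[...,2]
def show(mask,z,roi,name,k=25):
    m=np.zeros(mask.shape,np.uint8); x0,y0,x1,y1=[int(v*up) for v in roi]; m[y0:y1,x0:x1]=mask[y0:y1,x0:x1]
    m=cv2.morphologyEx(m,cv2.MORPH_CLOSE,np.ones((15,15)));m=cv2.morphologyEx(m,cv2.MORPH_OPEN,np.ones((k,k)))
    c=max(rects(s,m),key=cv2.contourArea); px=(c[:,0]+0.5)/up-0.5
    W=cast(s,px,z)[:,:2].astype(np.float32); r=cv2.minAreaRect(W*1000)
    print(name,np.round(r[0],1),np.round(r[1],1),round(r[2],2)); print(cv2.boxPoints(r).round(1).tolist())
    return m
m=show((R<88)&(R-B<4),0.045,(300,120,345,185),"packU")
m|=show((R<88)&(R-B<4),0.045,(300,205,345,275),"packL")
m|=show((R<113)&(R-B<9),0.022,(385,165,403,225),"rail",k=9)
v=g.astype(np.uint8).copy(); v[m>0,1]=255
cv2.imwrite("pics/m1.png",v[480:1080,820:1620,::-1])
E
```

```text
packU [638.  53.] [110.4  60. ] 1.53
[[582.0, 81.5], [583.5999755859375, 21.5], [694.0, 24.399999618530273], [692.4000244140625, 84.4000015258789]]
packL [440.9  47. ] [106.6  60.1] 1.63
[[386.79998779296875, 75.5999984741211], [388.5, 15.5], [495.1000061035156, 18.5], [493.3999938964844, 78.5999984741211]]
rail [ 546.1 -120.9] [ 29.2 122.9] 87.39
[[484.1000061035156, -132.6999969482422], [606.7999877929688, -138.3000030517578], [608.2000122070312, -109.0999984741211], [485.3999938964844, -103.5]]
```

View pics/m1.png

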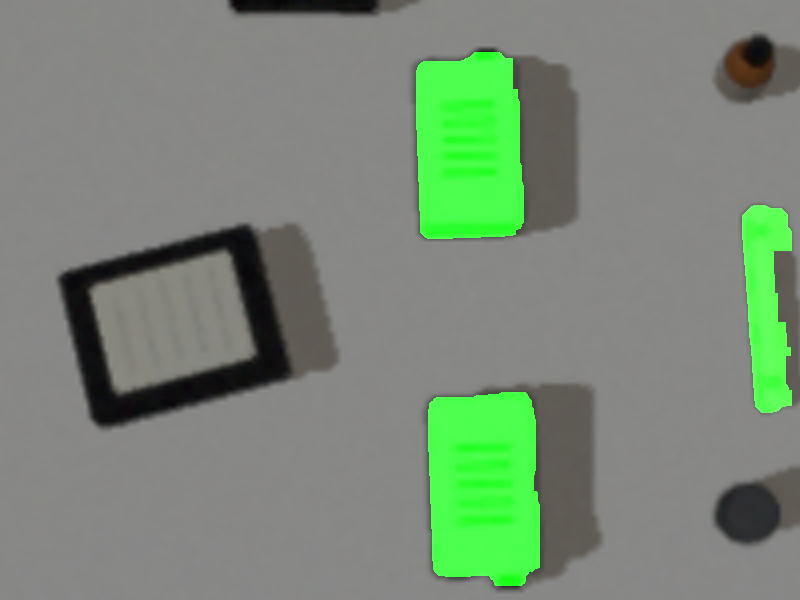

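```bash
python3 - <<'E'
from h import *
s=load("top0")
cp=lambda x,y:((x+.5)/4-.5+205,(y+.5)/4-.5+120)
def c(n,z,*p): print(n,(cast(s,[cp(*q) for q in p],z)[:,:2]*1000).round(1).tolist())
c("U inner bottom z0",0,(422,237),(521,234))
c("U inner top",.045,(422,224),(521,221))
c("U outer top",.045,(416,61),(516,58))
c("L inner top",.045,(428,397),(532,393))
c("L outer top",.045,(434,577),(538,575))
c("U left top",.045,(415,70),(419,215))
c("L left top",.045,(428,410),(433,570))
c("rail left top",.022,(743,215),(757,405))
c("box top",.032,(60,273),(250,226),(290,376),(100,426))
crop(s,300,120,350,170,12,"c2");
b=cv2.resize(s["image"][125:275,300:345,::-1],None,fx=12,fy=12,interpolation=cv2.INTER_CUBIC)
b=np.clip(b.astype(int)*2-30,0,255)
cv2.imwrite("pics/c3.png",np.hstack([b[500:800],b[950:1250]][:1]).astype(np.uint8)); cv2.imwrite("pics/c4.png",b[950:1250].astype(np.uint8))
E
```

```text
U inner bottom z0 [[593.5, 79.4], [595.2, 20.1]]
U inner top [[590.7, 80.1], [592.3, 23.8]]
U outer top [[687.8, 83.0], [689.7, 24.9]]
L inner top [[492.0, 77.5], [493.9, 19.5]]
L outer top [[393.0, 74.9], [393.5, 18.0]]
U left top [[682.3, 83.6], [596.0, 81.8]]
L left top [[484.7, 77.5], [396.7, 75.4]]
rail left top [[601.5, -109.4], [489.0, -112.6]]
box top [[565.8, 287.3], [592.9, 178.8], [505.8, 155.1], [477.9, 261.8]]
```

View pics/c3.png

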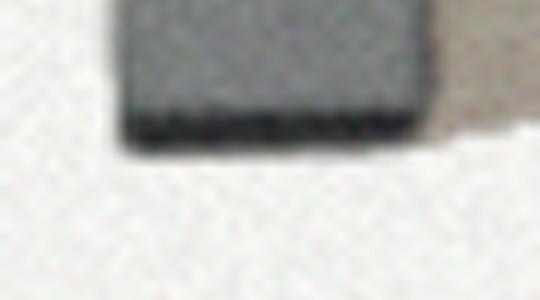

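View pics/c4.png

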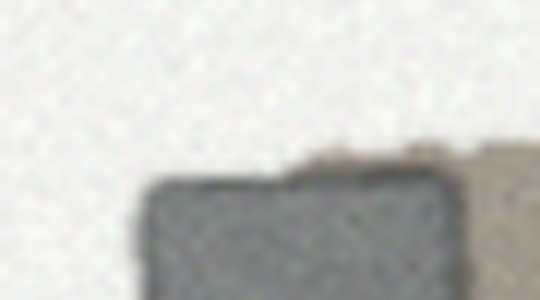

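```bash
cat >> h.py <<'E'
from scipy.spatial.transform import Rotation as Rn
D0=np.array([0.5415,0.050]); DY=0.028
def d2w(x,y):
    c,s_=np.cos(DY),np.sin(DY); return D0+[c*x-s_*y,s_*x+c*y]
def w2d(p):
    c,s_=np.cos(DY),np.sin(DY); d=np.array(p)[...,:2]-D0; return np.stack([c*d[...,0]+s_*d[...,1],-s_*d[...,0]+c*d[...,1]],-1)
def cmd(target,yaw=DY,o=None):
    o=o or get_obs(); R=Rn.from_euler("xyz",o["ee_rot"]); T=Rn.from_euler("xyz",[np.pi,0,yaw])
    sh=R.inv().apply(np.array(target)-o["tool_pos"])/0.25; rv=(R.inv()*T).as_rotvec()/np.pi
    print("shift",sh.round(3),"turn",rv.round(4),"mm",np.linalg.norm(sh*250).round(0))
E
python3 - <<'E'
from h import *
cmd([0.36,-0.39,0.2]); print(d2w(0,310),d2w(0,.31))
E
```

```text
shift [-0.352 -1.048  0.019] turn [-0.0005  0.0005 -0.4361] mm 277.0
[ -8.13736586 309.92848794] [0.53282113 0.35987849]
```

Call:
servo_tool(targets="0.55 -0.35 -1 0 0 0 -0.436;0.55 -0.35 -1 0 0 0 -0.436;0.55 -0.35 -1 0 0 0 -0.436;0.55 -0.35 -1 0 0 0 -0.436;0.55 -0.35 -1 0 0 0 -0.436;0.55 -0.35 -1 0 0 0 -0.436;0.55 -0.35 -1 0 0 0 -0.436;0.55 -0.35 -1 0 0 0 -0.436;0.55 -0.35 -1 0 0 0 -0.436;0.55 -0.35 -1 0 0 0 -0.436;0.55 -0.35 -1 0 0 0 -0.436;0.55 -0.35 -1 0 0 0 -0.436")

```text
time: 1.1
tool_pos: [0.3483, -0.3934, 0.2048]
ee_rot: [-3.141, 0.001, 0.03]
wrist_force: [-0.4, -0.2, 0.5]
width: 0.0517
```

```bash
python3 - <<'E'
from h import *
o=get_obs();print(o["tool_pos"],o["ee_rot"],o["width"])
cmd([0.52,-.15,0.2]);cmd([0.532,.36,0.2])
E
```

```text
[ 0.34829688 -0.39338552  0.20484   ] [-3.14063859e+00  7.79392104e-04  2.99707517e-02] 0.051680083725303735
shift [ 0.716 -0.953  0.02 ] turn [-0.0003  0.0002  0.0006] mm 298.0
shift [ 0.825 -2.99   0.022] turn [-0.0003  0.0002  0.0006] mm 775.0
```

Call:
servo_tool(targets="0.55 0.7 -1 0 0 0 0;0.55 0.7 -1 0 0 0 0;0.55 0.7 -1 0 0 0 0;0.55 0.7 -1 0 0 0 0;0.55 0.7 -1 0 0 0 0;0.55 0.7 -1 0 0 0 0;0.55 0.7 -1 0 0 0 0;0.55 0.7 -1 0 0 0 0;0.55 0.7 -1 0 0 0 0")

```text
time: 1.85
tool_pos: [0.5175, -0.1362, 0.2049]
ee_rot: [-3.141, 0.001, 0.03]
wrist_force: [0.1, -0.5, -0.8]
width: 0.0517
```

Call:
servo_tool(targets="0.55 0.04 -1 0 0 0 0;0.55 0.04 -1 0 0 0 0;0.55 0.04 -1 0 0 0 0;0.55 0.04 -1 0 0 0 0;0.55 0.04 -1 0 0 0 0;0.55 0.04 -1 0 0 0 0;0.55 0.04 -1 0 0 0 0;0.55 0.04 -1 0 0 0 0")

```text
time: 2.52
tool_pos: [0.5191, 0.1114, 0.2052]
ee_rot: [3.14, 0.001, 0.029]
wrist_force: [0.3, -0.8, -0.4]
width: 0.0517
```

Call:
servo_tool(targets="0.55 0.04 -0.99 0 0 0 0;0.55 0.04 -0.99 0 0 0 0;0.55 0.04 -0.99 0 0 0 0;0.55 0.04 -0.99 0 0 0 0;0.55 0.04 -0.99 0 0 0 0;0.55 0.04 -0.99 0 0 0 0;0.55 0.04 -0.99 0 0 0 0;0.55 0.04 -0.99 0 0 0 0")

```text
time: 3.18
tool_pos: [0.5234, 0.3578, 0.2042]
ee_rot: [3.139, 0.001, 0.027]
wrist_force: [-0.6, 0.4, -0.1]
width: 0.0519
```

```bash
python3 - <<'E'
from h import *
o=get_obs();print(o["tool_pos"],o["ee_rot"],o["width"])
cmd([0.528,.33,0.012]);s=snap("scene","sc1");snap("top","top1")
E
```

```text
[0.52344072 0.35777928 0.20421296] [3.13931821e+00 1.22924579e-03 2.65883976e-02] 0.05186191127198097
shift [0.016 0.11  0.769] turn [ 0.0007  0.0004 -0.0004] mm 194.0
```

View pics/sc1.png

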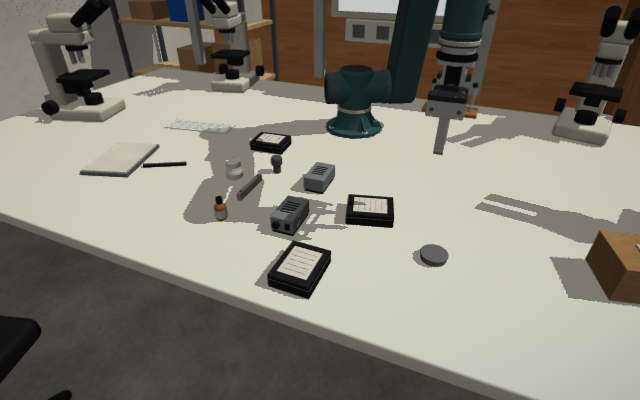

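View pics/top1.png

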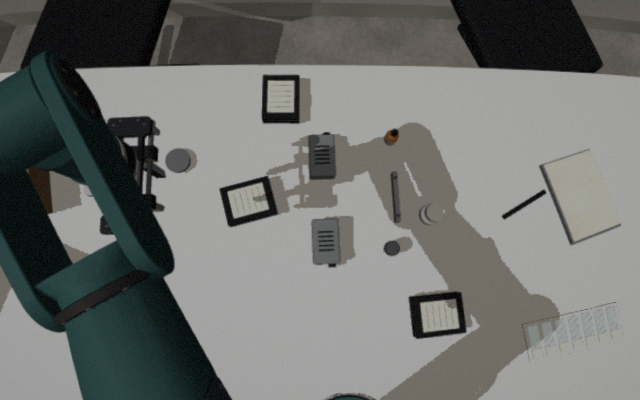

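Call:
servo_tool(targets="0.55 0.035 0.03 0.16 0 0 0;0.55 0.035 0.03 0.32 0 0 0;0.55 0.035 0.03 0.48 0 0 0;0.55 0.035 0.03 0.6 0 0 0;0.55 0.035 0.03 0.68 0 0 0;0.55 0.035 0.03 0.73 0 0 0;0.55 0.035 0.03 0.76 0 0 0;0.55 0.035 0.03 0.765 0 0 0;0.55 0.035 0.03 0.765 0 0 0")

```text
time: 4.03
tool_pos: [0.5326, 0.3511, 0.0155]
ee_rot: [-3.141, -0.002, 0.026]
wrist_force: [0.5, 0.6, 0.4]
width: 0.0518
```

```bash
python3 - <<'E'
from h import *
o=get_obs();print(o["tool_pos"],o["ee_rot"],o["width"],w2d(o["tool_pos"]))
for y in (.235,.225): 
  p=d2w(0,y); cmd([*p,.012])
E
```

```text
[0.53262628 0.35108708 0.01546713] [-3.14094947e+00 -1.80584612e-03  2.64601594e-02] 0.05181361186729317 [-0.0004409   0.30121749]
shift [0.002 0.265 0.014] turn [-0.0002 -0.0006 -0.0005] mm 66.0
shift [0.002 0.305 0.014] turn [-0.0002 -0.0006 -0.0005] mm 76.0
```

Call:
servo_tool(targets="0.55 0.002 0.06 0.01 0 0 -0.0005;0.55 0.002 0.12 0.01 0 0 -0.0005;0.55 0.002 0.17 0.01 0 0 -0.0005;0.55 0.002 0.2 0.01 0 0 -0.0005;0.55 0.002 0.22 0.01 0 0 -0.0005;0.55 0.002 0.235 0.01 0 0 -0.0005;0.55 0.002 0.25 0.01 0 0 -0.0005;0.55 0.002 0.265 0.01 0 0 -0.0005;0.55 0.002 0.28 0.01 0 0 -0.0005;0.55 0.002 0.295 0.01 0 0 -0.0005;0.55 0.002 0.31 0.01 0 0 -0.0005;0.55 0.002 0.325 0.01 0 0 -0.0005")

```text
time: 5.03
tool_pos: [0.535, 0.2708, 0.0124]
ee_rot: [-3.14, -0.002, 0.03]
wrist_force: [2.0, 3.8, 3.2]
width: 0.0518
```

Call:
servo_tool(targets="0.55 0 0.015 0 0 0 0;0.55 0 0.03 0 0 0 0;0.55 0 0.045 0 0 0 0;0.55 0 0.06 0 0 0 0;0.55 0 0.06 0 0 0 0")

```text
time: 5.45
tool_pos: [0.5342, 0.2541, 0.0112]
ee_rot: [3.14, 0.002, 0.028]
wrist_force: [0.8, 1.3, 1.2]
width: 0.0517
```

```bash
python3 - <<'E'
from h import *
o=get_obs();print(o["tool_pos"],o["ee_rot"],o["width"],w2d(o["tool_pos"]))
snap("top","top2");snap("scene","sc2")
E
```

```text
[0.53422438 0.25408721 0.01121041] [3.14009320e+00 1.53596593e-03 2.83936893e-02] 0.05166211982102672 [-0.00155907  0.20421091]
```

View pics/top2.png

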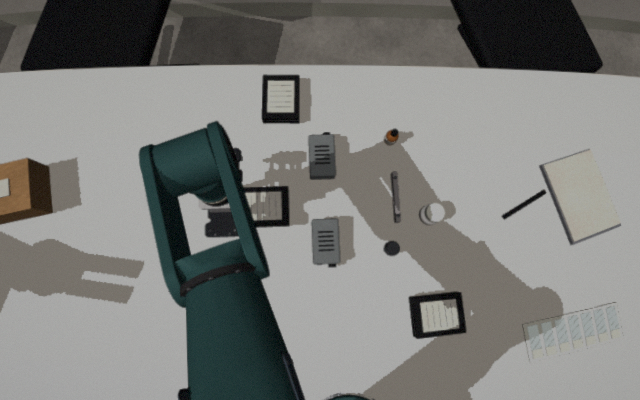

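View pics/sc2.png

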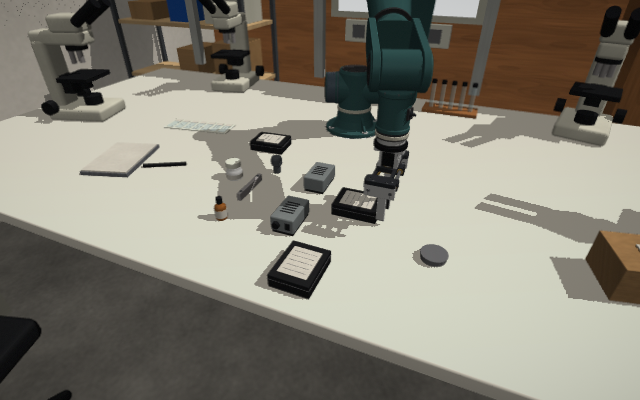

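```bash
python3 - <<'E'
from h import *
s=load("top2")
b=cv2.resize(s["image"][175:240,235:345,::-1],None,fx=7,fy=7,interpolation=cv2.INTER_CUBIC)
cv2.imwrite("pics/c5.png",np.clip(b.astype(int)*2-20,0,255).astype(np.uint8))
E
```

```text
(no output)
```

View pics/c5.png

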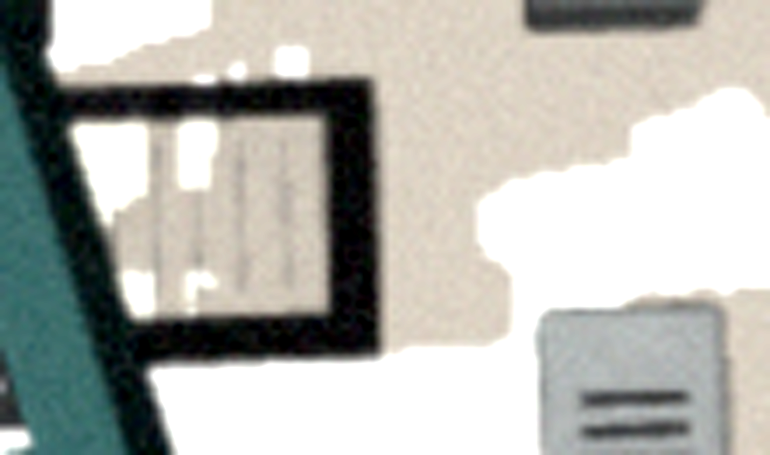

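```bash
cat >> h.py <<'E'
def edge(s,cols,r0,r1,rise,frac=0.5):
    """sub-pixel row of strongest step between rows r0..r1 for each col; rise=True dark->bright downward"""
    g=cv2.GaussianBlur(s["image"],(3,3),0).astype(float).sum(2); out=[]
    for c in cols:
        d=np.diff(g[r0:r1,c]); d=d if rise else -d
        i=int(np.argmax(d)); w=d[max(i-1,0):i+2].clip(0); out.append((c,r0+max(i-1,0)+0.5+(w*np.arange(len(w))).sum()/w.sum()))
    return np.array(out)
def ln(s,name,P,z):
    W=w2d(cast(s,P,z))*1000; k=np.polyfit(W[:,1],W[:,0],1); r=W[:,0]-np.polyval(k,W[:,1])
    print(name,"dock x at mid",W[:,0].mean().round(2),"y",W[:,1].mean().round(0),"slope deg",np.degrees(-k[0]).round(2),"rms",r.std().round(2))
E
python3 - <<'E'
from h import *
s0=load("top0"); s=load("top2")
ln(s0,"U inner z0",edge(s0,range(312,334),172,186,True),0)
ln(s0,"L inner z45",edge(s0,range(315,336),212,224,False),.045)
ln(s,"U inner z0",edge(s,range(312,334),172,186,True),0)
ln(s,"L inner z45",edge(s,range(315,336),212,224,False),.045)
ln(s,"box + z32",edge(s,range(250,286),180,192,False),.032)
ln(s,"box - z0",edge(s,range(260,288),219,232,True),0)
cp=lambda x,y:((x+.5)/7-.5+235,(y+.5)/7-.5+175)
print(w2d(cast(s,[cp(373,80),cp(379,352)],.032))*1000)
for n,t in(("U",s0),):
  # pack left edges (transpose)
  pass
E
```

```text
U inner z0 dock x at mid 51.81 y -2.0 slope deg 1.24 rms 0.3
L inner z45 dock x at mid -46.34 y -1.0 slope deg 6.1 rms 0.72
U inner z0 dock x at mid 51.94 y -2.0 slope deg 1.21 rms 0.35
L inner z45 dock x at mid -46.33 y -1.0 slope deg 6.09 rms 0.73
box + z32 dock x at mid 31.24 y 127.0 slope deg 0.38 rms 0.48
box - z0 dock x at mid -57.26 y 117.0 slope deg 0.71 rms 0.37
[[ 30.31469263  80.25251503]
 [-59.03355961  80.54010724]]
```

```bash
sed -i 's/^D0=.*/D0=np.array([0.544,0.050]); DY=0.0305/' h.py; python3 - <<'E'
from h import *
s0=load("top0"); s=load("top2")
for t in (s0,s):
  ln(t,"U inner z0",edge(t,range(312,334),172,186,True),0)
  ln(t,"L inner z45",edge(t,range(315,324),212,224,False),.045)
ln(s,"box + z32",edge(s,range(250,286),180,192,False),.032)
ln(s,"box - z0",edge(s,range(260,288),219,232,True),0)
o=get_obs(); print(w2d(o["tool_pos"])*1000)
p=d2w(-.1,.135); print(p)
cmd([*d2w(0,.25),.012]); 
E
```

```text
U inner z0 dock x at mid 49.31 y -2.0 slope deg 1.1 rms 0.3
L inner z45 dock x at mid -50.53 y 13.0 slope deg -0.98 rms 0.09
U inner z0 dock x at mid 49.44 y -2.0 slope deg 1.06 rms 0.35
L inner z45 dock x at mid -50.51 y 13.0 slope deg -0.99 rms 0.08
box + z32 dock x at mid 29.06 y 127.0 slope deg 0.24 rms 0.48
box - z0 dock x at mid -59.46 y 117.0 slope deg 0.56 rms 0.37
[ -4.10166646 204.27425561]
[0.43992965 0.18188769]
shift [ 0.016 -0.183 -0.006] turn [ 0.0007  0.0009 -0.0006] mm 46.0
```

Call:
servo_tool(targets="0.55 0 -0.06 -0.02 0 0 0;0.55 0 -0.16 -0.06 0 0 0;0.55 0 -0.2 -0.2 0 0 0;0.55 0 -0.2 -0.36 0 0 0;0.55 0 -0.2 -0.4 0 0 0;0.55 0 -0.2 -0.4 0 0 0")

```text
time: 6.05
tool_pos: [0.5352, 0.3072, 0.1166]
ee_rot: [-3.139, -0.008, 0.03]
wrist_force: [0.8, 0.5, 1.2]
width: 0.0521
```

```bash
python3 - <<'E'
from h import *
o=get_obs();print(o["tool_pos"])
cmd([*d2w(-.1,.137),.11],yaw=DY+np.pi/2)
E
```

```text
[0.53524193 0.30717232 0.11657184]
shift [-0.396  0.481  0.022] turn [ 0.0013 -0.0025 -0.5001] mm 156.0
```

Call:
servo_tool(targets="0.55 -0.396 0.48 0 0 0 -0.5;0.55 -0.396 0.48 0 0 0 -0.5;0.55 -0.396 0.48 0 0 0 -0.5;0.55 -0.396 0.48 0 0 0 -0.5;0.55 -0.396 0.48 0 0 0 -0.5;0.55 -0.396 0.48 0 0 0 -0.5;0.55 -0.396 0.48 0 0 0 -0.5;0.55 -0.396 0.48 0 0 0 -0.5;0.55 -0.396 0.48 0 0 0 -0.5;0.55 -0.396 0.48 0 0 0 -0.5;0.55 -0.396 0.48 0 0 0 -0.5;0.55 -0.396 0.48 0 0 0 -0.5")

```text
time: 7.05
tool_pos: [0.4361, 0.1819, 0.109]
ee_rot: [-3.137, 0.002, 1.535]
wrist_force: [-0.3, 0.5, 0.1]
width: 0.0518
```

Call:
servo_tool(targets="0.55 0 0 0 0 0 -0.01;0.55 0 0 0 0 0 -0.01")

```text
time: 7.22
tool_pos: [0.4362, 0.182, 0.1092]
ee_rot: [-3.137, 0.002, 1.561]
wrist_force: [-0.0, 0.2, 0.6]
width: 0.0515
```

```bash
python3 - <<'E'
from h import *
o=get_obs();print(o["tool_pos"],o["ee_rot"])
cmd([*d2w(-.095,.137),.013],yaw=DY+np.pi/2)
s=snap("top","top3")
E
```

```text
[0.43616507 0.18198597 0.10918091] [-3.13675095e+00  1.94680445e-03  1.56074940e+00]
shift [0.009 0.037 0.385] turn [-0.0016  0.0006 -0.0129] mm 97.0
```

View pics/top3.png

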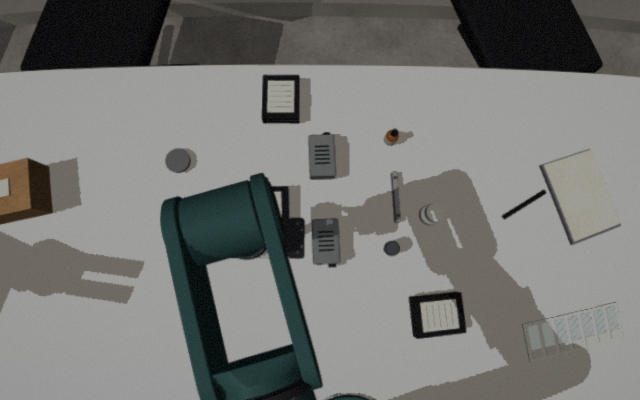

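Call:
servo_tool(targets="0.55 0.005 0.03 0.1 0 0 -0.013;0.55 0.005 0.03 0.22 0 0 -0.013;0.55 0.005 0.03 0.32 0 0 -0.013;0.55 0.005 0.03 0.37 0 0 -0.013;0.55 0.005 0.03 0.385 0 0 -0.013;0.55 0.005 0.03 0.385 0 0 -0.013")

```text
time: 7.77
tool_pos: [0.4436, 0.1832, 0.0134]
ee_rot: [-3.137, 0.001, 1.601]
wrist_force: [-1.5, 0.3, -0.4]
width: 0.0516
```

```bash
python3 - <<'E'
from h import *
o=get_obs();print(o["tool_pos"],o["ee_rot"],w2d(o["tool_pos"]))
cmd([*d2w(-.0456-.0085,.137),.013],yaw=DY+np.pi/2)
E
```

```text
[0.44359813 0.18317131 0.01335794] [-3.13706213e+00  1.38723579e-03  1.60080335e+00] [-0.09629408  0.13617115]
shift [0.003 0.169 0.001] turn [-0.0014  0.0004 -0.0002] mm 42.0
```

Call:
servo_tool(targets="0.55 0.003 0.03 0 0 0 0;0.55 0.003 0.06 0 0 0 0;0.55 0.003 0.085 0 0 0 0;0.55 0.003 0.1 0 0 0 0;0.55 0.003 0.11 0 0 0 0;0.55 0.003 0.12 0 0 0 0;0.55 0.003 0.13 0 0 0 0;0.55 0.003 0.14 0 0 0 0;0.55 0.003 0.15 0 0 0 0;0.55 0.003 0.158 0 0 0 0;0.55 0.003 0.165 0 0 0 0;0.55 0.003 0.165 0 0 0 0")

```text
time: 8.77
tool_pos: [0.4863, 0.1858, 0.0158]
ee_rot: [-3.14, -0.0, 1.602]
wrist_force: [-4.0, 0.2, 3.0]
width: 0.0516
```

```bash
python3 - <<'E'
from h import *
o=get_obs();print(o["tool_pos"],o["ee_rot"],w2d(o["tool_pos"]))
s=snap("top","top4")
b=cv2.resize(s["image"][165:240,235:345,::-1],None,fx=7,fy=7,interpolation=cv2.INTER_CUBIC)
cv2.imwrite("pics/c6.png",np.clip(b.astype(int)*2-20,0,255).astype(np.uint8))
E
```

```text
[0.48625804 0.18580656 0.01582364] [-3.14046026e+00 -4.39029583e-05  1.60153248e+00] [-0.05357365  0.13750426]
```

View pics/c6.png

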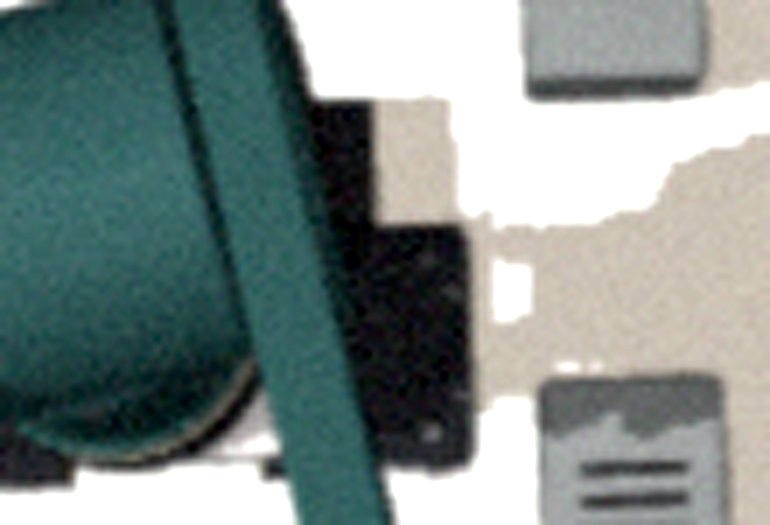

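Call:
servo_tool(targets="0.55 0 -0.05 0 0 0 0;0.55 0 -0.14 -0.03 0 0 0;0.55 0 -0.2 -0.15 0 0 0;0.55 0 -0.2 -0.3 0 0 0;0.55 0 -0.2 -0.4 0 0 0;0.55 0 -0.2 -0.4 0 0 0")

```text
time: 9.32
tool_pos: [0.4414, 0.1854, 0.1225]
ee_rot: [3.126, -0.003, 1.602]
wrist_force: [1.3, 0.5, 0.6]
width: 0.0519
```

```bash
python3 - <<'E'
from h import *
o=get_obs();print(o["tool_pos"],o["ee_rot"],w2d(o["tool_pos"]))
cmd([*d2w(0,.28),.115],yaw=DY)
E
```

```text
[0.44136785 0.18536029 0.12248609] [ 3.12641937e+00 -3.12155632e-03  1.60166558e+00] [-0.09845656  0.13842713]
shift [0.566 0.394 0.038] turn [ 0.003  -0.0046  0.5001] mm 173.0
```

Call:
servo_tool(targets="0.55 0.57 0.39 0 0 0 0.5;0.55 0.57 0.39 0 0 0 0.5;0.55 0.57 0.39 0 0 0 0.5;0.55 0.57 0.39 0 0 0 0.5;0.55 0.57 0.39 0 0 0 0.5;0.55 0.57 0.39 0 0 0 0.5;0.55 0.57 0.39 0 0 0 0.5;0.55 0.57 0.39 0 0 0 0.5;0.55 0.57 0.39 0 0 0 0.5;0.55 0.57 0.39 0 0 0 0.5;0.55 0.57 0.39 0 0 0 0.5;0.55 0.57 0.39 0 0 0 0.5")

```text
time: 10.32
tool_pos: [0.5303, 0.3296, 0.1142]
ee_rot: [3.141, -0.001, 0.095]
wrist_force: [-0.2, 0.9, -0.7]
width: 0.0517
```

Call:
servo_tool(targets="0.55 0 0 0 0 0 0.012;0.55 0 0 0 0 0 0.012;0.55 0 0 0 0 0 0.012")

```text
time: 10.57
tool_pos: [0.53, 0.3295, 0.1145]
ee_rot: [3.141, -0.0, 0.065]
wrist_force: [0.7, 0.4, -0.5]
width: 0.0516
```

```bash
python3 - <<'E'
from h import *
o=get_obs();print(o["tool_pos"],o["ee_rot"],w2d(o["tool_pos"]))
s=snap("top","top5")
b=cv2.resize(s["image"][165:240,225:335,::-1],None,fx=7,fy=7,interpolation=cv2.INTER_CUBIC)
cv2.imwrite("pics/c7.png",np.clip(b.astype(int)*2-20,0,255).astype(np.uint8))
cmd([*d2w(0,.235),.012],yaw=DY)
E
```

```text
[0.53000133 0.32950931 0.11452053] [ 3.14120005e+00 -1.45786602e-04  6.48642611e-02] [-0.00546845  0.27980621]
shift [0.016 0.18  0.411] turn [ 0.0001 -0.      0.0109] mm 112.0
```

View pics/c7.png

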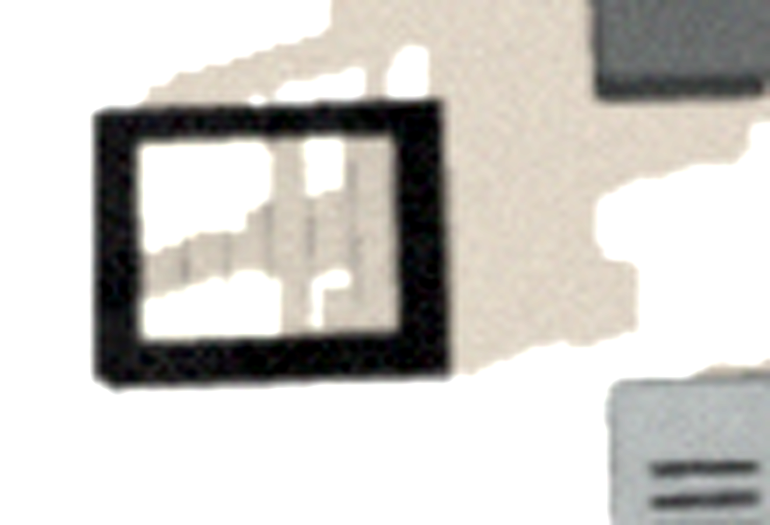

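```bash
python3 - <<'E'
from h import *
s=load("top5"); s0=load("top0")
ln(s,"U inner z0",edge(s,range(312,334),172,186,True),0)
ln(s0,"L inner z45",edge(s0,range(315,324),212,224,False),.045)
ln(s,"box + z32",edge(s,range(242,287),175,187,False),.032)
ln(s,"box - z0",edge(s,range(242,287),213,226,True),0)
cp=lambda x,y:((x+.5)/7-.5+225,(y+.5)/7-.5+165)
print(w2d(cast(s,[cp(442,103),cp(449,370),cp(95,110),cp(95,375)],.032))*1000)
E
```

```text
U inner z0 dock x at mid 49.47 y -2.0 slope deg 0.89 rms 0.34
L inner z45 dock x at mid -50.53 y 13.0 slope deg -0.98 rms 0.09
box + z32 dock x at mid 45.71 y 135.0 slope deg -0.15 rms 0.5
box - z0 dock x at mid -42.82 y 139.0 slope deg 0.04 rms 0.4
[[ 43.78621815  80.16111999]
 [-44.49894744  80.28982916]
 [ 45.33256004 194.01052133]
 [-42.19112153 194.40191751]]
```

Call:
servo_tool(targets="0.55 0.016 0.08 0.1 0 0 0.011;0.55 0.016 0.12 0.22 0 0 0.011;0.55 0.016 0.14 0.32 0 0 0.011;0.55 0.016 0.14 0.38 0 0 0.011;0.55 0.016 0.14 0.4 0 0 0.011;0.55 0.016 0.14 0.405 0 0 0.011;0.55 0.016 0.14 0.405 0 0 0.011")

```text
time: 11.2
tool_pos: [0.5363, 0.2953, 0.0146]
ee_rot: [-3.141, -0.001, 0.03]
wrist_force: [-0.2, 0.2, 0.1]
width: 0.052
```

```bash
python3 - <<'E'
from h import *
o=get_obs();print(o["tool_pos"],o["ee_rot"],w2d(o["tool_pos"]))
cmd([*d2w(0,.204),.012],yaw=DY)
cmd([*d2w(-.002,.17),.012],yaw=DY)
E
```

```text
[0.53631296 0.29528435 0.01463042] [-3.14130878e+00 -8.63237656e-04  2.98431038e-02] [-2.03453056e-04  2.45404693e-01]
shift [0.001 0.166 0.01 ] turn [-0.0001 -0.0003 -0.0002] mm 41.0
shift [-0.007  0.302  0.01 ] turn [-0.0001 -0.0003 -0.0002] mm 75.0
```

Call:
servo_tool(targets="0.55 0.001 0.05 0.01 0 0 0;0.55 0.001 0.1 0.01 0 0 0;0.55 0.001 0.13 0.01 0 0 0;0.55 0.001 0.15 0.01 0 0 0;0.55 0.001 0.165 0.01 0 0 0;0.55 0.001 0.178 0.01 0 0 0;0.55 -0.001 0.192 0.01 0 0 0;0.55 -0.003 0.206 0.01 0 0 0;0.55 -0.005 0.22 0.01 0 0 0;0.55 -0.007 0.234 0.01 0 0 0;0.55 -0.009 0.248 0.01 0 0 0;0.55 -0.009 0.262 0.01 0 0 0")

```text
time: 12.2
tool_pos: [0.5359, 0.23, 0.0125]
ee_rot: [-3.14, -0.001, 0.03]
wrist_force: [-0.1, 4.8, 5.0]
width: 0.0519
```

Call:
servo_tool(targets="0.55 0 0.014 0 0 0 0;0.55 0 0.028 0 0 0 0;0.55 0 0.038 0 0 0 0;0.55 0 0.038 0 0 0 0")

```text
time: 12.53
tool_pos: [0.536, 0.2197, 0.0121]
ee_rot: [-3.141, -0.001, 0.029]
wrist_force: [0.8, 3.9, 4.1]
width: 0.0518
```

```bash
python3 - <<'E'
from h import *
o=get_obs();print(o["tool_pos"],o["ee_rot"],w2d(o["tool_pos"]),o["wrist_force"])
s=snap("top","top6")
b=cv2.resize(s["image"][165:240,245:355,::-1],None,fx=7,fy=7,interpolation=cv2.INTER_CUBIC)
cv2.imwrite("pics/c8.png",np.clip(b.astype(int)*2-20,0,255).astype(np.uint8))
E
```

```text
[0.53604869 0.21966427 0.01212922] [-3.14139201e+00 -6.61683322e-04  2.90128669e-02] [-0.00277366  0.16982784] [0.80375587 3.90267408 4.08362819]
```

View pics/c8.png

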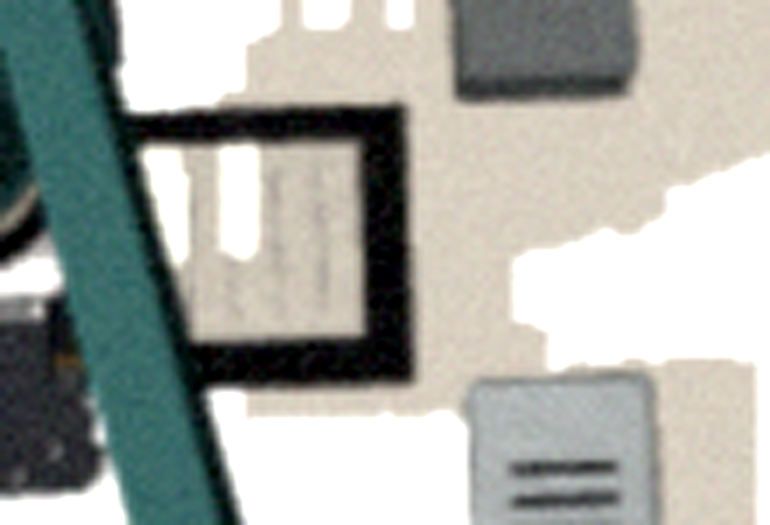

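```bash
python3 - <<'E'
from h import *
s=load("top6")
ln(s,"U z0",edge(s,range(312,334),172,186,True),0)
ln(s,"box + z32",edge(s,range(268,301),175,187,False),.032)
ln(s,"box - z0",edge(s,range(276,302),213,226,True),0)
# predicted pixel of true pack/box geometry for several lateral placements
for x in(48.5,): 
  print("U inner z0 / z45 pred", proj(s,[[*d2w(x/1e3,y),z] for y in(.03,-.03) for z in(0,.045)]).round(1).tolist())
  print("L inner z0/z45 pred", proj(s,[[*d2w(-x/1e3,y),z] for y in(.03,-.03) for z in(0,.045)]).round(1).tolist())
E
```

```text
U z0 dock x at mid 49.55 y -2.0 slope deg 0.74 rms 0.42
box + z32 dock x at mid 42.98 y 89.0 slope deg -0.57 rms 0.51
box - z0 dock x at mid -45.7 y 82.0 slope deg -1.01 rms 0.34
U inner z0 / z45 pred [[309.2, 179.7], [309.5, 175.3], [334.3, 178.9], [335.9, 174.4]]
L inner z0/z45 pred [[310.8, 220.1], [311.1, 217.7], [336.3, 219.2], [338.0, 216.7]]
```

Call:
servo_tool(targets="0.55 0 0.012 0 0 0 0.0005;0.55 0.002 0.024 0 0 0 0.0005;0.55 0.004 0.036 0 0 0 0.0005;0.55 0.005 0.048 0 0 0 0.0005;0.55 0.005 0.06 0 0 0 0.0005;0.55 0.005 0.072 0 0 0 0.0005;0.55 0.005 0.084 0 0 0 0.0005;0.55 0.005 0.096 0 0 0 0.0005")

```text
time: 13.25
tool_pos: [0.5376, 0.1959, 0.0117]
ee_rot: [-3.141, 0.0, 0.028]
wrist_force: [0.7, 4.7, 3.9]
width: 0.0519
```

```bash
python3 - <<'E'
from h import *
o=get_obs();print(o["tool_pos"],o["ee_rot"],w2d(o["tool_pos"]),o["wrist_force"])
s=snap("top","top7")
b=cv2.resize(s["image"][165:240,255:365,::-1],None,fx=7,fy=7,interpolation=cv2.INTER_CUBIC)
cv2.imwrite("pics/c9.png",np.clip(b.astype(int)*2-20,0,255).astype(np.uint8))
ln(s,"box + z32",edge(s,range(276,308),175,187,False),.032)
ln(s,"box - z0",edge(s,range(284,308),213,226,True),0)
E
```

```text
[0.53764162 0.19588672 0.01169952] [-3.14146339e+00  1.92801485e-04  2.79238608e-02] [-0.00190657  0.14601277] [0.68768267 4.66195978 3.93071618]
box + z32 dock x at mid 43.84 y 71.0 slope deg -0.65 rms 0.87
box - z0 dock x at mid -44.52 y 66.0 slope deg -2.11 rms 0.7
```

View pics/c9.png

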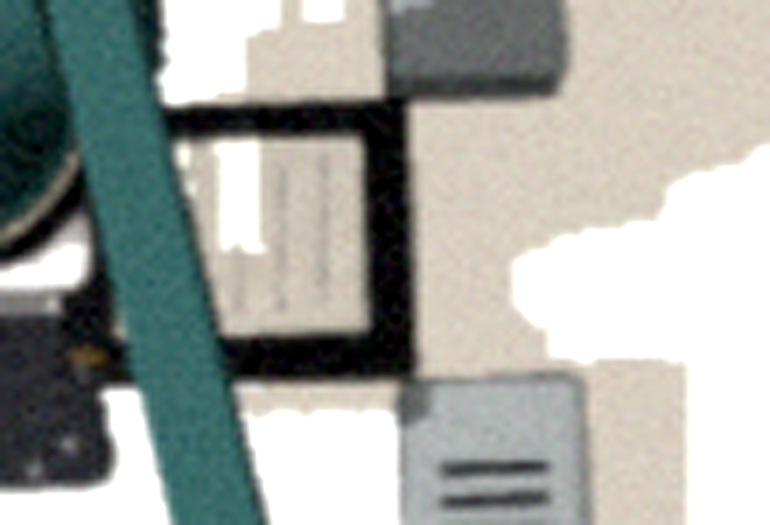

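```bash
python3 - <<'E'
from h import *
cmd([*d2w(-.0015,.100),.012],yaw=DY)
E
```

```text
shift [ 0.002  0.181 -0.001] turn [ 0.0002  0.0001 -0.001 ] mm 45.0
```

Call:
servo_tool(targets="0.55 0 0.014 0 0 0 -0.0005;0.55 0 0.028 0 0 0 -0.0005;0.55 0 0.042 0 0 0 -0.001;0.55 0 0.056 0 0 0 -0.001;0.55 0.001 0.07 0 0 0 -0.001;0.55 0.001 0.084 0 0 0 -0.001;0.55 0.001 0.098 0 0 0 -0.001;0.55 0.001 0.112 0 0 0 -0.001;0.55 0.002 0.126 0 0 0 -0.001;0.55 0.002 0.14 0 0 0 -0.001")

```text
time: 14.13
tool_pos: [0.5391, 0.1605, 0.0116]
ee_rot: [3.141, 0.0, 0.031]
wrist_force: [-0.2, 5.1, 3.8]
width: 0.0513
```

```bash
python3 - <<'E'
from h import *
o=get_obs();print(o["tool_pos"],o["ee_rot"],w2d(o["tool_pos"]),o["wrist_force"])
s=snap("top","top8")
b=cv2.resize(s["image"][165:240,270:380,::-1],None,fx=7,fy=7,interpolation=cv2.INTER_CUBIC)
cv2.imwrite("pics/c10.png",np.clip(b.astype(int)*2-20,0,255).astype(np.uint8))
cmd([*d2w(-.001,.0),.012],yaw=DY)
E
```

```text
[0.539119   0.16051149 0.01155715] [3.14134776e+00 3.42444695e-04 3.08222623e-02] [-0.00150865  0.11060894] [-0.18652448  5.05195011  3.79474152]
shift [ 0.002  0.439 -0.001] turn [0.0004 0.0001 0.    ] mm 110.0
```

View pics/c10.png

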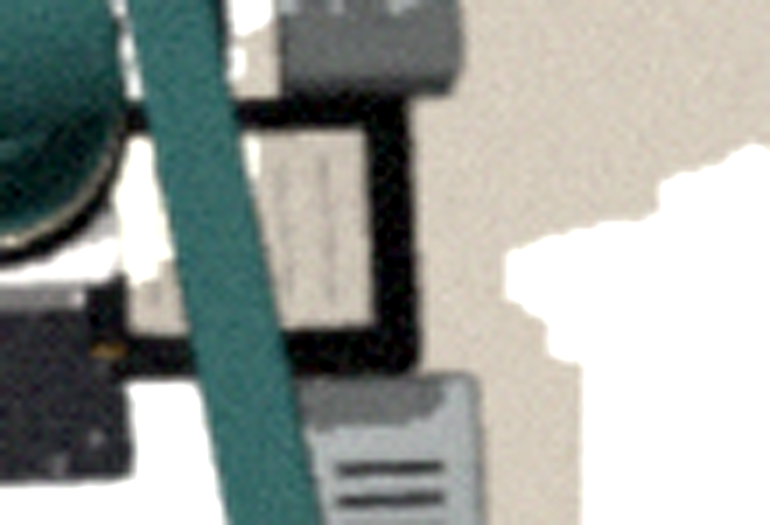

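Call:
servo_tool(targets="0.55 0 0.016 0 0 0 0;0.55 0 0.034 0 0 0 0;0.55 0 0.052 0 0 0 0;0.55 0 0.07 0 0 0 0;0.55 0 0.088 0 0 0 0;0.55 0 0.106 0 0 0 0;0.55 0 0.124 0 0 0 0;0.55 0 0.142 0 0 0 0;0.55 0.001 0.16 0 0 0 0;0.55 0.001 0.178 0 0 0 0;0.55 0.001 0.196 0 0 0 0;0.55 0.001 0.214 0 0 0 0")

```text
time: 15.18
tool_pos: [0.5409, 0.1069, 0.0115]
ee_rot: [3.141, 0.0, 0.031]
wrist_force: [-0.6, 2.6, 0.9]
width: 0.0514
```

Call:
servo_tool(targets="0.55 0 0.018 0 0 0 0;0.55 0 0.036 0 0 0 0;0.55 0 0.054 0 0 0 0;0.55 0 0.072 0 0 0 0;0.55 0 0.09 0 0 0 0;0.55 0 0.108 0 0 0 0;0.55 0 0.126 0 0 0 0;0.55 0 0.144 0 0 0 0;0.55 0 0.16 0 0 0 0;0.55 0 0.176 0 0 0 0;0.55 0 0.19 0 0 0 0;0.55 0 0.2 0 0 0 0")

```text
time: 16.18
tool_pos: [0.5425, 0.0569, 0.0115]
ee_rot: [3.141, 0.0, 0.031]
wrist_force: [-0.3, 0.8, -1.2]
width: 0.0518
```

```bash
python3 - <<'E'
from h import *
o=get_obs();print(o["tool_pos"],o["ee_rot"],w2d(o["tool_pos"]),o["wrist_force"])
s=snap("top","top9")
b=cv2.resize(s["image"][165:240,310:420,::-1],None,fx=7,fy=7,interpolation=cv2.INTER_CUBIC)
cv2.imwrite("pics/c11.png",np.clip(b.astype(int)*2-20,0,255).astype(np.uint8))
cmd([*d2w(-.001,-.041),.012],yaw=DY)
E
```

```text
[0.54252576 0.05691821 0.01150946] [3.14119004e+00 4.12328436e-04 3.06157620e-02] [-0.00126258  0.00695995] [-0.27918119  0.77231217 -1.20371293]
shift [ 0.001  0.19  -0.002] turn [ 0.0003  0.0001 -0.    ] mm 48.0
```

View pics/c11.png

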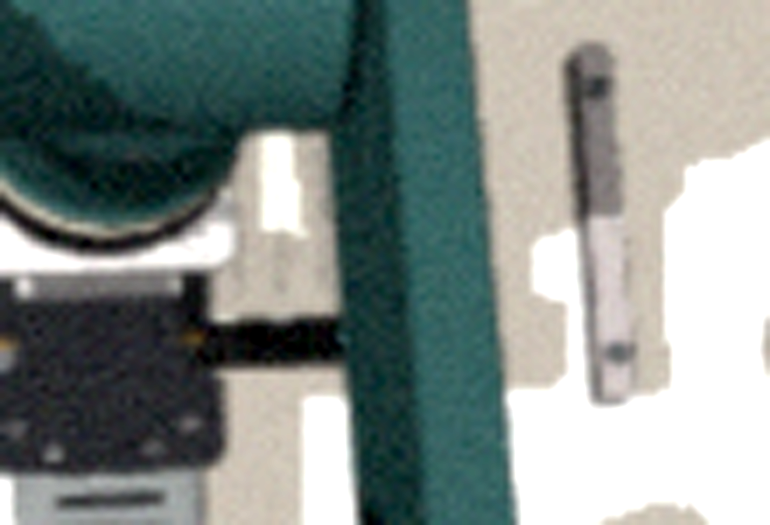

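Call:
servo_tool(targets="0.55 0 0.016 0 0 0 0;0.55 0 0.032 0 0 0 0;0.55 0 0.048 0 0 0 0;0.55 0 0.064 0 0 0 0;0.55 0 0.08 0 0 0 0;0.55 0 0.096 0 0 0 0;0.55 0 0.11 0 0 0 0;0.55 0 0.124 0 0 0 0;0.55 0 0.138 0 0 0 0;0.55 0 0.15 0 0 0 0;0.55 0 0.16 0 0 0 0;0.55 0 0.168 0 0 0 0")

```text
time: 17.23
tool_pos: [0.544, 0.0152, 0.0117]
ee_rot: [3.141, 0.0, 0.031]
wrist_force: [0.1, 2.1, -1.3]
width: 0.0518
```

```bash
python3 - <<'E'
from h import *
o=get_obs();print(o["tool_pos"],o["ee_rot"],w2d(o["tool_pos"]),o["wrist_force"])
s=snap("top","top10")
b=cv2.resize(s["image"][165:240,310:420,::-1],None,fx=7,fy=7,interpolation=cv2.INTER_CUBIC)
cv2.imwrite("pics/c12.png",np.clip(b.astype(int)*2-20,0,255).astype(np.uint8))
snap("scene","sc10")
E
```

```text
[0.54396776 0.01523022 0.01169919] [3.14147651e+00 3.83328605e-05 3.07472190e-02] [-0.00109254 -0.03475262] [ 0.12382486  2.07369684 -1.33224331]
```

View pics/c12.png

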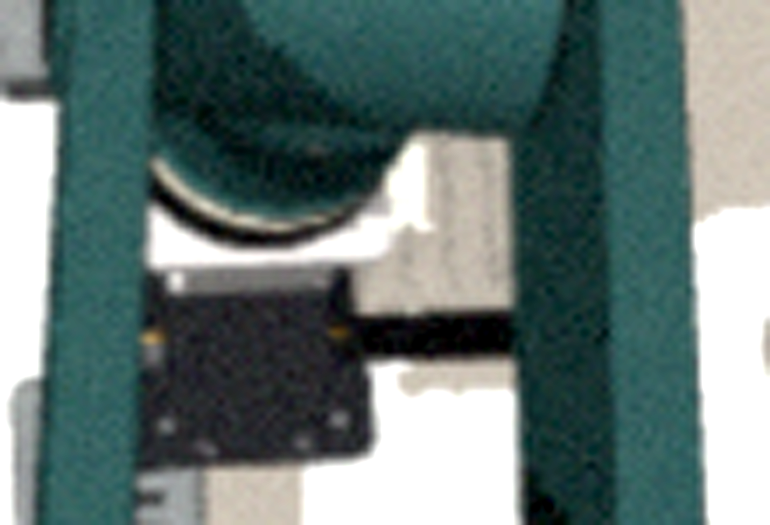

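View pics/sc10.png

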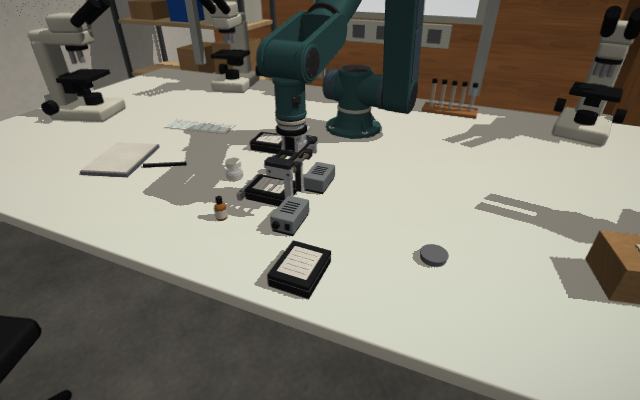

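Call:
servo_tool(targets="0.55 0 0.005 0 0 0 0;0.55 0 0.009 0 0 0 0;0.55 0 0.013 0 0 0 0;0.55 0 0.017 0 0 0 0;0.55 0 0.02 0 0 0 0;0.55 0 0.02 0 0 0 0")

```text
time: 17.83
tool_pos: [0.5443, 0.0106, 0.0119]
ee_rot: [-3.142, -0.0, 0.031]
wrist_force: [-0.0, 2.1, 0.7]
width: 0.0519
```

Call:
servo_tool(targets="0.55 0 0.004 0 0 0 0;0.55 0 0.007 0 0 0 0;0.55 0 0.01 0 0 0 0;0.55 0 0.01 0 0 0 0")

```text
time: 18.17
tool_pos: [0.5444, 0.009, 0.012]
ee_rot: [-3.14, -0.001, 0.031]
wrist_force: [0.1, 5.4, 1.5]
width: 0.0518
```

Call:
servo_tool(targets="0.55 0 0.003 0 0 0 0;0.55 0 0.006 0 0 0 0;0.55 0 0.008 0 0 0 0;0.55 0 0.008 0 0 0 0")

```text
time: 18.5
tool_pos: [0.5445, 0.0089, 0.012]
ee_rot: [-3.136, -0.001, 0.031]
wrist_force: [0.2, 9.9, 1.7]
width: 0.0515
```

Call:
servo_tool(targets="0.55 0 0.003 0 0 0 0;0.55 0 0.006 0 0 0 0;0.55 0 0.008 0 0 0 0;0.55 0 0.008 0 0 0 0")

```text
time: 18.83
tool_pos: [0.5445, 0.0089, 0.012]
ee_rot: [-3.132, -0.001, 0.031]
wrist_force: [0.5, 14.1, 1.6]
width: 0.0518
```

Call:
servo_tool(targets="0.55 0 -0.02 0 0 0 0;0.55 0 -0.05 0 0 0 0;0.55 0 -0.1 0 0 0 0;0.55 0 -0.14 -0.05 0 0 0;0.55 0 -0.16 -0.15 0 0 0;0.55 0 -0.16 -0.3 0 0 0;0.55 0 -0.16 -0.45 0 0 0;0.55 0 -0.16 -0.6 0 0 0;0.55 0 -0.16 -0.6 0 0 0")

```text
time: 19.58
tool_pos: [0.5476, 0.0441, 0.1714]
ee_rot: [3.14, -0.017, 0.031]
wrist_force: [0.1, 0.1, 0.9]
width: 0.0518
```

Call:
servo_tool(targets="0.55 0 -0.16 0 0 0 0;0.55 0 -0.33 0 0 0 0;0.55 0 -0.5 0 0 0 0;0.55 0 -0.66 0 0 0 0;0.55 0 -0.83 0 0 0 0;0.55 0 -0.9 0 0 0 0;0.55 0 -0.9 0 0 0 0")

```text
time: 20.17
tool_pos: [0.5351, 0.2732, 0.1608]
ee_rot: [-3.141, 0.001, 0.036]
wrist_force: [-0.2, -1.4, 1.3]
width: 0.0516
```

```bash
python3 - <<'E'
from h import *
s=snap("top","top11"); snap("scene","sc11")
b=cv2.resize(s["image"][160:240,315:425,::-1],None,fx=7,fy=7,interpolation=cv2.INTER_CUBIC)
cv2.imwrite("pics/c13.png",np.clip(b.astype(int)*2-20,0,255).astype(np.uint8))
E
```

```text
(no output)
```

View pics/c13.png

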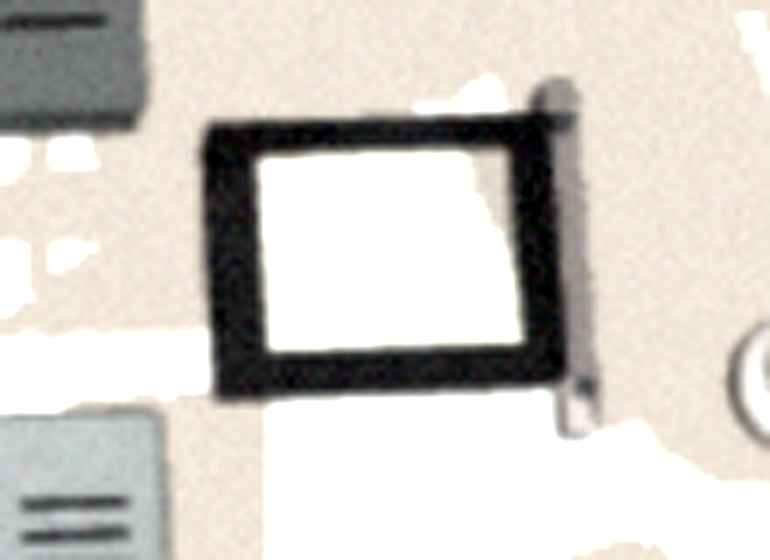

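View pics/top11.png

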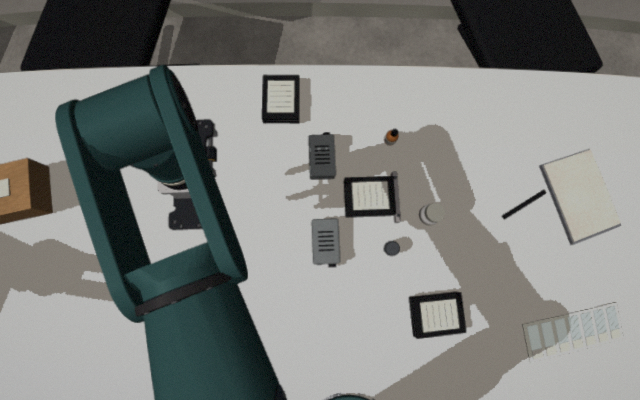

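View pics/sc11.png

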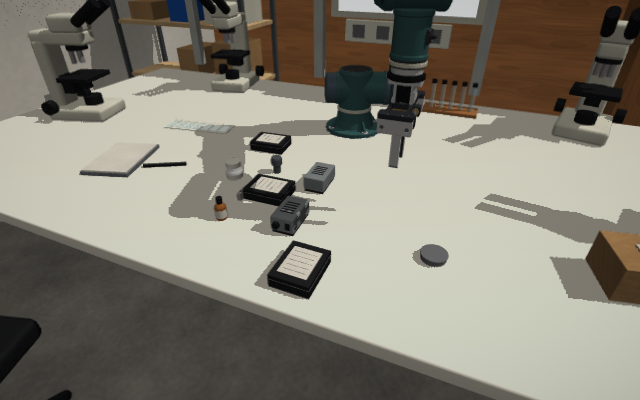

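```bash
python3 - <<'E'
from h import *
s=load("top11")
cp=lambda x,y:((x+.5)/7-.5+315,(y+.5)/7-.5+160)
print("lid corners dock mm",(w2d(cast(s,[cp(549,118),cp(567,381),cp(206,125),cp(216,396)],.032))*1000).round(1).tolist())
s0=load("top0"); up=lambda t:t
# transposed edge: columns; rail face before vs box leading edge now, rear edge
def vedge(t,rows,c0,c1,rise):
    u=dict(t); u["image"]=np.ascontiguousarray(t["image"].transpose(1,0,2)); e=edge(u,rows,c0,c1,rise); return e[:,::-1]
def fit(n,t,P,z):
    W=w2d(cast(t,P,z))*1000; k=np.polyfit(W[:,0],W[:,1],1); print(n,"y at x=0",k[1].round(1),"slope deg",np.degrees(k[0]).round(2),"rms",(W[:,1]-np.polyval(k,W[:,0])).std().round(2))
fit("rail face top (start pic)",s0,vedge(s0,range(178,218),385,398,False),.022)
fit("box leading lid edge",s,vedge(s,range(180,212),388,402,True),.032)
fit("box rear lid edge",s,vedge(s,range(181,213),338,352,False),.032)
d=cv2.absdiff(s0["image"],s["image"])
for n,(x,y) in dict(bottle=(391,136),eyep=(392,248),jar=(432,212),dish=(178,160)).items():
    r=20; a=cv2.cvtColor(s0["image"][y-r-6:y+r+6,x-r-6:x+r+6],6); b=cv2.cvtColor(s["image"][y-r:y+r,x-r:x+r],6)
    m=cv2.matchTemplate(a,b,cv2.TM_CCOEFF_NORMED); print(n,np.array(np.unravel_index(m.argmax(),m.shape))-6,m.max().round(2))
E
```

```text
lid corners dock mm [[42.7, -164.2], [-45.4, -163.5], [43.9, -49.7], [-46.1, -48.2]]
rail face top (start pic) y at x=0 -159.8 slope deg 0.04 rms 0.28
box leading lid edge y at x=0 -164.3 slope deg 0.02 rms 0.43
box rear lid edge y at x=0 -47.1 slope deg -0.26 rms 0.4
bottle [-1  0] 0.78
eyep [0 0] 1.0
jar [0 0] 0.38
dish [-6  6] 0.23
```

```bash
python3 - <<'E'
from h import *
a=load("scene0")["image"];b=load("sc11")["image"]
for n,(x,y) in dict(bottle=(221,209),eyep=(277,163),jar=(234,169),dish=(434,256)).items():
    r=16; A=cv2.Canny(a[y-r-5:y+r+5,x-r-5:x+r+5],40,120); B=cv2.Canny(b[y-r:y+r,x-r:x+r],40,120)
    m=cv2.matchTemplate(A,B,cv2.TM_CCOEFF_NORMED); print(n,np.array(np.unravel_index(m.argmax(),m.shape))-5,m.max().round(2))
o=get_obs(); print(o["time"],o["wrist_force"],np.abs(o["qvel"]).max())
print(robot.close_job())
E
```

```text
bottle [0 0] 0.68
eyep [0 0] 0.73
jar [0 0] 0.36
dish [0 0] 1.0
20.2667 [-0.05852787  0.05465546  0.04299381] 0.03814301179303297
the job is handed in; nothing more can be done
None
```

I pushed the leftmost slide box through the gap until its leading end sat flat against the stop rail, and handed the job in at 20.3 s. I squared it with two spread fingers, shifted it about 15 mm sideways to the gap line, and then pushed it straight through. The push took about 5 N, rising to about 14 N when the box seated.

**Last checks:**
- **Position:** The leading edge measured y = -164.3 mm in the dock's frame, where the rail face is at -165. It was parallel to the rail within about 0.1°, and the fingers stopped advancing there while the force rose. The box lies flat and wholly past the packs.
- **Robot clear:** The arm was clear of everything at the end, with wrist force near zero.
- **Bystanders:** The bottle, eyepiece, jar and dish showed no shift in the scene camera.

**Weak or disagreeing checks:**
- The jar match was poor in both views (0.36 and 0.38), probably because it stood in the arm's shadow.
- In the top view the dish was too close to the arm to compare, and the bottle read 1 px off in shadow.
- The rail face measured about -160 mm in the first picture, against the stated -165 mm. I put that down to calibration and edge error.

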